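# Press a hang tab onto a carton: catch off, lever down, hold

## Robot

A 6-joint arm with a two-finger parallel gripper is mounted at the origin on the work surface. World frame = base frame: x ahead of the robot, y to its left, z up, the work surface at z = 0. Lengths are in m, angles in rad, forces in N, time in s.
With the tool pointing down it reaches from about 0.3 to 0.875 m from the base axis. Payload 6.4 kg.
Tool frame: the origin (TCP) lies at the very end of the fingers, on their centre line; the grasp point (between the pads) lies 19 mm behind it; z points along the fingers, y is the line along which they close (so a half turn about z gives the same grasp; the last joint's range is limited). The gripper opens to 85 mm and grips with 20 to 120 N. Pads are 22 mm wide; open, the fingers measure 114 mm over their backs; the gripper's body (76 mm by 85 mm) begins 54 mm behind the grasp point. The pads swing forward as they close: fully open they stand 13 mm farther back than shut.
Start: joints at [1.042, 0.181, 1.607, -0, 1.354, -0.206], TCP at [0.182, 0.545, 0.231] pointing down, gripper open.
Joint ranges: [-2.99, 2.99], [-0.89, 2.07], [0.3, 2.58], [-1.14, 4.28], [0, 2.63], [-3.12, 3.12]. Speed limits (rad/s): [2.57, 2.57, 3.01, 3.14, 3.14, 3.14].

## Interface

Orientations are given as a unit quaternion [w, x, y, z].
In Python, from bench import ctrl gives the robot as it stands.
- The arm moves only by the tool jog_arm, never from a script. Its argument "series" is a list that holds one entry, the list of rows, each a list of 7 numbers: the shift along the tool's x, y, z in mm, then the turn, a rotation vector about the tool's x, y, z in rad, then the finger opening in mm, from 0 to 85.4. In form: [[[tx, ty, tz, rx, ry, rz, gripper], ...]]. A call has exactly 10 rows; each row shifts and turns the commanded pose from where the row before left it, along the tool's axes as they then stand; what a row does not reach is not made up. A row lasts 1/10 s, in which the tool goes at most 50 mm and 8.59 degrees, less where a joint would pass 70% of its speed; a pose out of reach is approached as far as the arm can. A call with a gripper value outside its range is refused whole. The fingers move at their own pace and stop on an object; the grip force is fixed at half the most. Time passes only in rows, so rows that do not move let the fingers close, or fill a call up. It gives the time, the measured TCP pose, the force, the opening and the grip force at its end, in the units of the state.
- ctrl.get_obs(): the state, without advancing time (a new reading comes with each control period).
- ctrl.camera(name): name is "side" or "top" or "wrist"; returns a dict with "frame" (384x512x3 uint8, blue, green, red), "z_map" (384x512 float32, m along the optical axis (not along the pixel's ray), 0 where there is no reading), "fx", "fy", "cx", "cy" (pixels), "xyz" and "rotation" of the camera in the world. Camera axes: x right, y down, z forward; pixel columns grow to the right and rows downward; lengths in m; the calibration is good to about 2 mm. A picture is of the moment at which its call begins.
- ctrl.hand_in(): hands the job in; it is judged then, once.
The state is a dict: "time_s": time; "q": joint angles; "dq": joint speeds; "joint_efforts": joint torques, N m; "eef_pos": TCP position; "eef_rot": TCP orientation; "wrist_force": force on the tool from outside, world axes, zero at the start; "torque": the same for the moment, N m; "opening": opening from 0.0 (shut) to 1.0 (fully open); "grasp_force": force on a finger pad.
Only numpy, scipy, OpenCV 4.12 (cv2) and the standard library are available. Lean on these libraries where they do the work, as an engineer would, in place of code of your own. Each camera call takes 0.05 s, during which the arm holds its last target. There are 200 camera calls.

## Task

Find which station of the twin press holds the carton with the orange hang tab, flip that station's red safety catch fully back, then pull its lever down by the yellow grip to its stop, so that the pad presses the tab on, and finish while still holding the lever down there. Leave the other station's catch and lever, its carton and everything else on the bench alone.

Things in the scene. Friction and masses are not known exactly. Their poses are not given: they have to be found in the camera images.
- press: twin bench press for sticking hang tabs on cartons, fixed to the bench: grey base plate 260 x 400 x 20 mm with two equal stations 200 mm apart, each with a blue column, a steel lever and a red safety catch. Origin: centre of the base's underside, on the bench. Its x axis points from its front (robot side) to its back (columns), y to its left, z up; it may be turned some degrees
- bed_a (a point): station a (left, +y side of the press): centre of its bed, on the bed's surface, 20 mm above the bench
- bed_b (a point): station b (right, -y side): the same point of its bed
- carton_tabbed: cardboard carton 110 x 80 x 30 mm (x, y, z), loose on the bed of one of the stations, with a bright ORANGE hang tab (60 mm wide) lying on its top and sticking out 28 mm past its front edge. This is the one to press. Origin: centre of its underside
- carton_plain: the same carton without any tab, on the bed of the other station; not to be pressed. Origin: centre of its underside
- lever_a (a joint): lever of station a (left), rad: 0 = raised (50 deg above level, to the front), grows as its grip is pulled forward and down, stop at 0.90 (level). A spring (2 to 5 N at the grip) lifts it when let go; the pad meets the carton at about 0.82; reaching the stop takes about 13 N at the grip. Blocked by the catch until that is flipped back
- lever_a_grip (a point): point to grip on lever a: on the axis of its yellow round cross grip (18 mm in diameter, 78 mm long, along the press's y, sticking out to the -y side of the lever), 42 mm from the middle plane of the lever (bar 16 mm thick). It moves with the lever: 225 mm above the bench raised, 90 mm at the stop
- lever_a_hinge (a point): point on that lever's hinge axis (along the press's y, 95 mm above the bench), level with the grip point in the press's y: the grip point moves on a circle of 170 mm round it
- grip_a: the yellow cross grip of lever a, a sleeve that turns freely on its own axis; origin on its axis, in the lever's middle plane
- pad_a: round grey foam pad of 44 mm diameter, sprung, under lever a, that presses the carton; origin: centre of its lower face
- catch_a (a joint): red safety catch of station a, rad: 0 = on (handle leans to the front, nose in front of a lug on the lever's hub), grows as its handle is flipped to the back, stop at 1.20 (fully off). Light friction (about 1.5 N at the handle); it stays where it is left
- catch_a_tip (a point): middle of that catch's red T handle: bar 16 mm thick, 52 mm long along the press's y, 65 mm to the +y side of the lever's middle plane, 170 mm above the bench. It swings on 55 mm radius about an axis along the press's y at 125 mm height, from 31 mm in front of it over the top to 31 mm behind it; below it only a thin stem and shaft
- lever_b (a joint): lever of station b (right), rad: 0 = raised (50 deg above level, to the front), grows as its grip is pulled forward and down, stop at 0.90 (level). A spring (2 to 5 N at the grip) lifts it when let go; the pad meets the carton at about 0.82; reaching the stop takes about 13 N at the grip. Blocked by the catch until that is flipped back
- lever_b_grip (a point): point to grip on lever b: on the axis of its yellow round cross grip (18 mm in diameter, 78 mm long, along the press's y, sticking out to the -y side of the lever), 42 mm from the middle plane of the lever (bar 16 mm thick). It moves with the lever: 225 mm above the bench raised, 90 mm at the stop
- lever_b_hinge (a point): point on that lever's hinge axis (along the press's y, 95 mm above the bench), level with the grip point in the press's y: the grip point moves on a circle of 170 mm round it
- grip_b: the yellow cross grip of lever b, a sleeve that turns freely on its own axis; origin on its axis, in the lever's middle plane
- pad_b: round grey foam pad of 44 mm diameter, sprung, under lever b, that presses the carton; origin: centre of its lower face
- catch_b (a joint): red safety catch of station b, rad: 0 = on (handle leans to the front, nose in front of a lug on the lever's hub), grows as its handle is flipped to the back, stop at 1.20 (fully off). Light friction (about 1.5 N at the handle); it stays where it is left
- catch_b_tip (a point): middle of that catch's red T handle: bar 16 mm thick, 52 mm long along the press's y, 65 mm to the +y side of the lever's middle plane, 170 mm above the bench. It swings on 55 mm radius about an axis along the press's y at 125 mm height, from 31 mm in front of it over the top to 31 mm behind it; below it only a thin stem and shaft
- tape_roll: bystander: brown roll of packing tape, 100 mm diameter, 48 mm high; origin centre of underside
- tape_measure: bystander: red and black tape measure 70 x 38 x 62 mm; origin centre of underside
- calculator: bystander: blue desk calculator 140 x 85 x 14 mm; origin centre of underside
- label_roll: bystander: white roll of labels standing on end, 90 mm diameter, 60 mm high; origin centre of underside
- notepad: bystander: yellow note block 80 x 80 x 18 mm; origin centre of underside
There are look-alikes about, which are no part of the job. Leave any turquoise look-alike of the carton_tabbed alone.

How it is judged:
On the way, in this order (a step that is already met when the one before it is completed fails the run):
1. the catch of the tabbed carton's station is flipped back while its lever is still up (((horizontal distance between carton_tabbed and bed_a below 0.05 m and value of joint catch_a above 1 rad and value of joint lever_a below 0.25 rad) or (horizontal distance between carton_tabbed and bed_b below 0.05 m and value of joint catch_b above 1 rad and value of joint lever_b below 0.25 rad))), for 0.1 s.
2. that station's lever is pulled down to its stop and its pad presses the tabbed carton (((horizontal distance between carton_tabbed and bed_a below 0.05 m and value of joint lever_a above 0.84 rad and contact force between pad_a and carton_tabbed above 5 N) or (horizontal distance between carton_tabbed and bed_b below 0.05 m and value of joint lever_b above 0.84 rad and contact force between pad_b and carton_tabbed above 5 N))), for 0.3 s.
At the end, for the whole second after the job is handed in: tabbed carton's station: lever at its stop (over 0.84), fingers on its grip (over 2 N), catch back (over 0.8), pad on the carton (over 5 N), carton within 15 mm of the bed point; other catch under 0.4, other lever under 0.15; plain carton moved under 20 mm, bystanders under 30 mm (((horizontal distance between carton_tabbed and bed_a below 0.05 m and value of joint lever_a above 0.84 rad and value of joint catch_a above 0.8 rad and contact force between pad_a and carton_tabbed above 5 N and contact force between the fingers and grip_a above 2 N and horizontal distance between carton_tabbed and bed_a below 0.015 m and value of joint lever_b below 0.15 rad and value of joint catch_b below 0.4 rad) or (horizontal distance between carton_tabbed and bed_b below 0.05 m and value of joint lever_b above 0.84 rad and value of joint catch_b above 0.8 rad and contact force between pad_b and carton_tabbed above 5 N and contact force between the fingers and grip_b above 2 N and horizontal distance between carton_tabbed and bed_b below 0.015 m and value of joint lever_a below 0.15 rad and value of joint catch_a below 0.4 rad)) and distance of carton_plain from where it was at the start of the episode below 0.02 m and distance of each of tape_roll, tape_measure, calculator, label_roll, notepad from where it was at the start of the episode below 0.03 m); the arm keeps its last pose, push and grip.
It fails at once if the other station's catch is flipped or its lever pulled ((horizontal distance between carton_tabbed and bed_a below 0.05 m and (value of joint catch_b above 0.5 rad or value of joint lever_b above 0.2 rad)) or (horizontal distance between carton_tabbed and bed_b below 0.05 m and (value of joint catch_a above 0.5 rad or value of joint lever_a above 0.2 rad))).
It fails at once if the plain carton or a bystander is displaced (distance of carton_plain from where it was at the start of the episode above 0.02 m or distance of any of tape_roll, tape_measure, calculator, label_roll, notepad from where it was at the start of the episode above 0.03 m).
It also fails if it takes over 48 s, if anything falls off the work surface, if the arm or the gripper's body presses on something with over 40 N, if the wrist force passes 120 N, or if a joint passes its speed limit or range.

## Working session

There is one attempt and no reset: what is moved stays moved. The work goes in short steps, Python scripts to look and compute and a tool call to move; the robot and the scene stay as the last step left them, time stands still between calls to the robot, and variables do not carry over. Pictures are saved under pics/ and viewed, at most 10 in all, crops included, and the job is handed in when it is done.

Besides the shell and the picture viewer there is one more tool, called after ">>>" in YAML: its name, and indented under it one key for each argument. jog_arm: Moves the arm, as the interface text tells. Its arguments: {"type":"object","properties":{"series":{"type":"array"}},"required":["series"]}

```bash
mkdir -p pics; cat > h.py <<'E'
import numpy as np,cv2
from bench import ctrl
def shot(name,fn):
    c=ctrl.camera(name); np.savez('pics/'+fn+'.npz',**c); cv2.imwrite('pics/'+fn+'.png',c['frame']); return c
def load(fn): return dict(np.load('pics/'+fn+'.npz'))
def world(c,u,v,z=None):
    z=c['z_map'][int(v),int(u)] if z is None else z
    p=np.array([(u-c['cx'])/c['fx']*z,(v-c['cy'])/c['fy']*z,z])
    return np.array(c['xyz'])+R(c)@p
def R(c):
    r=np.array(c['rotation'],float)
    if r.shape==(3,3): return r
    from scipy.spatial.transform import Rotation as Ro
    return Ro.from_quat(np.r_[r[1:],r[0]]).as_matrix()
def cloud(c):
    v,u=np.mgrid[:384,:512]; z=c['z_map']
    p=np.stack([(u-c['cx'])/c['fx']*z,(v-c['cy'])/c['fy']*z,z],-1)
    return np.array(c['xyz'])+p@R(c).T
E
python3 - <<'E'
from h import *
for n in ('top','side'):
    c=shot(n,n+'0'); print(n,c['xyz'],c['rotation'],c['fx'],c['cx'])
a=np.hstack([cv2.imread('pics/top0.png'),cv2.imread('pics/side0.png')])
o=ctrl.get_obs(); print(o)
E
```

```text
top [ 0.41298588 -0.05484869  1.83532926] [ 0.01523436 -0.70507471  0.70881895 -0.01460358] 416.6252391394351 262.2221734416807
side [ 0.14430168 -1.02978972  1.36148418] [-0.33678507  0.92344022 -0.17602995  0.05336123] 418.2192794159942 252.71140870998838
{'time_s': 0.1, 'q': array([ 1.04169652e+00,  1.81475533e-01,  1.60792127e+00,  3.79233738e-06,
        1.35376961e+00, -2.06294039e-01]), 'dq': array([ 6.06311573e-04, -2.08666459e-03, -1.35626834e-03,  4.90221201e-04,
       -2.72129610e-03, -5.80775302e-05]), 'joint_efforts': array([ 3.08846556e-04, -4.45874119e+01, -3.52243209e+01, -3.10907080e-04,
        4.12925161e-03, -1.75902932e-05]), 'eef_pos': array([0.18213077, 0.54487213, 0.23046288]), 'eef_rot': array([-2.84585727e-04,  1.60703367e-01,  9.87002436e-01, -7.33618975e-04]), 'wrist_force': array([ 0.1718996 ,  0.33257203, -0.00402078]), 'torque': array([ 0.0034154 ,  0.01884376, -0.00931023]), 'grasp_force': 0.0, 'opening': 0.9976320762735048}
```

View pics/top0.png

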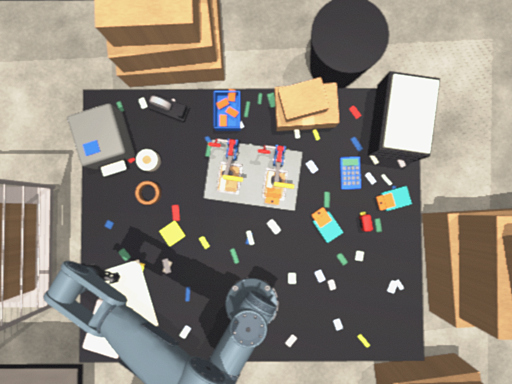

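View pics/side0.png

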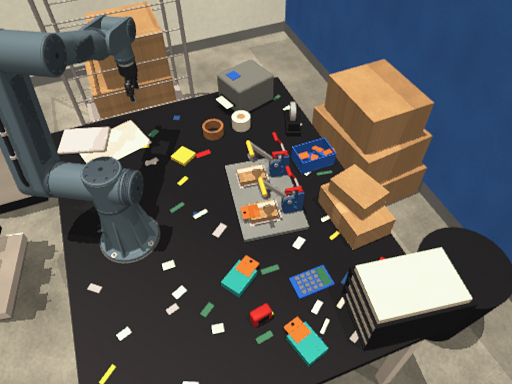

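The top view shows the press around (253,175). The carton with the orange tab (front end at about (272,198)) is on the right-hand station, and the side view agrees: the nearer, -y station at (262,212). So it looks like station b. The turquoise look-alikes are off the press. Next I'll enlarge both views.

```bash
python3 - <<'E'
from h import *
a=cv2.imread('pics/top0.png')[132:217,198:308]; b=cv2.imread('pics/side0.png')[128:243,222:322]
cv2.imwrite('pics/topc.png',cv2.resize(a,None,fx=7,fy=7,interpolation=cv2.INTER_CUBIC))
cv2.imwrite('pics/sidec.png',cv2.resize(b,None,fx=5,fy=5,interpolation=cv2.INTER_CUBIC))
E
```

```text
(no output)
```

View pics/topc.png

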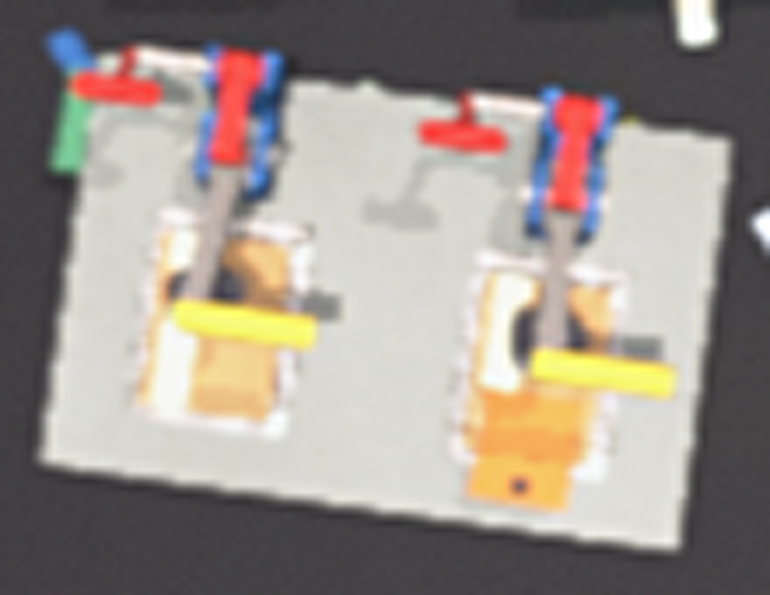

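View pics/sidec.png

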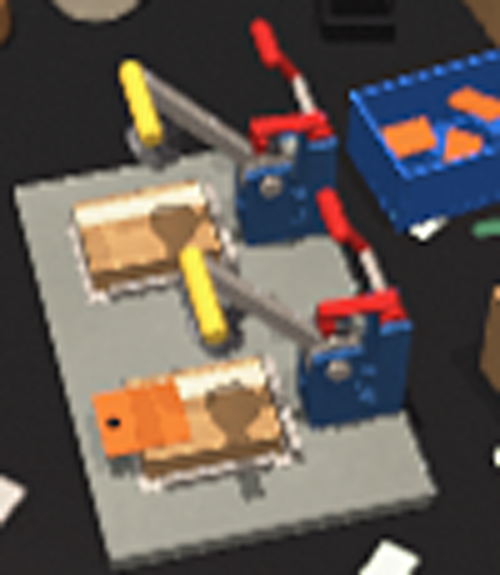

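The top crop shows the tabbed carton (tab around (518,485)) at the right-hand station b. Its catch handle is centred at (462,137), its yellow grip runs (530,360)-(675,382), and the base corners are at (40,465), (680,548) and (730,135). In the side crop, catch b's bar runs (325,192)-(358,245) and grip b runs (190,250)-(215,338).

```bash
python3 - <<'E'
from h import *
t=load('top0');s=load('side0')
T=lambda U,V:((U+.5)/7-.5+198,(V+.5)/7-.5+132)
S=lambda U,V:((U+.5)/5-.5+222,(V+.5)/5-.5+128)
def ray(c,p): 
    d=R(c)@np.array([(p[0]-c['cx'])/c['fx'],(p[1]-c['cy'])/c['fy'],1]); return np.array(c['xyz']),d/np.linalg.norm(d)
def atz(c,p,z):
    o,d=ray(c,p); return o+d*(z-o[2])/d[2]
def tri(p,q):
    o1,d1=ray(t,p);o2,d2=ray(s,q)
    k=np.linalg.lstsq(np.c_[d1,-d2],o2-o1,rcond=None)[0]; a=o1+k[0]*d1;b=o2+k[1]*d2
    return (a+b)/2,np.linalg.norm(a-b)
cs={n:atz(t,T(*p),.02) for n,p in dict(FL=(40,465),FR=(680,548),BR=(730,137)).items()}
for n,p in cs.items(): print(n,p.round(4))
d=cs['FL']-cs['FR'];y1=np.arctan2(-d[0],d[1]);e=cs['BR']-cs['FR'];y2=np.arctan2(e[1],e[0])
print('len',np.linalg.norm(d),np.linalg.norm(e),'yaw',y1,y2, 'centre',((cs['FL']+cs['BR'])/2).round(4))
for n,p,q in [('catchb',(462,137),(341,217)),('catcha',(116,88),(265,42)),('gripb mid',(602,372),(203,296)),('gripa mid',(246,323),(141,104)),('hole',(518,485),(113,422))]:
    print(n,tri(T(*p),S(*q)))
# depth-based colour clouds
for nm,c in (('top',t),('side',s)):
    P=cloud(c);h=cv2.cvtColor(c['frame'],cv2.COLOR_BGR2HSV);H,Sa,V=h[...,0].astype(int),h[...,1],h[...,2]
    box=(P[...,0]>.4)&(P[...,0]<1.0)&(P[...,1]>-.35)&(P[...,1]<.35)
    red=((H<5)|(H>174))&(Sa>150)&(P[...,2]>.1)&box
    yel=(abs(H-27)<5)&(Sa>120)&(P[...,2]>.12)&box
    for k,m in (('red',red),('yel',yel)):
        n,L,st,ce=cv2.connectedComponentsWithStats(m.astype(np.uint8))
        for i in range(1,n):
            if st[i,4]>15:
                q=P[L==i]; print(nm,k,st[i,4],ce[i].round(1),np.median(q,0).round(4),q.min(0).round(3),q.max(0).round(3))
E
```

```text
FL [0.4584 0.2036 0.02  ]
FR [ 0.4046 -0.1944  0.02  ]
BR [ 0.6612 -0.2279  0.02  ]
len 0.40161484515923435 0.2587867325232209 yaw -0.1341668288382942 -0.12969382740174049 centre [ 0.5598 -0.0121  0.02  ]
catchb (array([ 0.64365629, -0.06071167,  0.17436892]), np.float64(0.0056357473817642495))
catcha (array([0.66900046, 0.13814445, 0.17731111]), np.float64(0.0016419300138789876))
gripb mid (array([ 0.50259139, -0.13616563,  0.22638541]), np.float64(0.0007334540976070956))
gripa mid (array([0.53057607, 0.06036399, 0.22805159]), np.float64(0.0008889558314513752))
hole (array([ 0.4435277 , -0.09313776,  0.05341552]), np.float64(0.00047347916067752403))
top red 64 [231.1 146.3] [0.6674 0.073  0.1434] [ 0.413 -0.055  0.111] [0.699 0.086 1.835]
top red 34 [214.4 144.2] [0.6693 0.1373 0.1782] [0.662 0.115 0.163] [0.681 0.159 0.189]
top red 58 [279.4 152.5] [ 0.6415 -0.1229  0.1429] [ 0.604 -0.136  0.13 ] [ 0.668 -0.115  0.153]
top red 33 [263.5 150.8] [ 0.6408 -0.0615  0.1792] [ 0.413 -0.081  0.155] [ 0.656 -0.037  1.835]
top yel 82 [232.1 177.6] [0.5299 0.0628 0.2315] [0.522 0.028 0.22 ] [0.542 0.098 0.244]
top yel 83 [282.9 184.6] [ 0.5017 -0.1336  0.2333] [ 0.494 -0.172  0.212] [ 0.515 -0.099  0.244]
side red 45 [275.5 137.6] [0.6682 0.134  0.1755] [0.657 0.112 0.133] [0.694 0.165 0.184]
side red 61 [278.8 153.4] [0.6572 0.0721 0.1414] [0.63  0.058 0.124] [0.694 0.084 0.152]
side red 49 [289. 172.] [ 0.6413 -0.0627  0.1755] [ 0.632 -0.086  0.134] [ 0.666 -0.032  0.183]
side red 77 [293.8 189.5] [ 0.6377 -0.1269  0.1405] [ 0.601 -0.14   0.123] [ 0.673 -0.109  0.152]
side yel 56 [249.6 147.6] [0.5294 0.0622 0.2325] [0.52  0.024 0.152] [0.561 0.109 0.239]
side yel 71 [262.2 185.9] [ 0.5016 -0.1347  0.232 ] [ 0.49  -0.176  0.149] [ 0.534 -0.084  0.238]
```

Station b's geometry is consistent: press yaw is about -0.132, its centre is about (0.560, -0.012), and heights and spacings fit the description. First I'll raise the tool, turn it so tool y points along press x, and close the fingers.

>>> jog_arm:
  series:
    - [[0,0,-8,0,0,0.138,0],[0,0,-8,0,0,0.138,0],[0,0,-8,0,0,0.138,0],[0,0,-8,0,0,0.138,0],[0,0,-8,0,0,0.138,0],[0,0,-8,0,0,0.138,0],[0,0,-8,0,0,0.138,0],[0,0,-8,0,0,0.138,0],[0,0,-8,0,0,0.138,0],[0,0,-8,0,0,0.138,0]]

```text
time_s: 1.1
eef_pos: [0.1822, 0.5451, 0.311]
eef_rot: [0.0, 0.754, 0.657, -0.001]
wrist_force: [-0.8, 0.2, -0.4]
opening: -0.001
grasp_force: 0.0
```

>>> jog_arm:
  series:
    - [[-27,25,0,0,0,0,0],[-27,25,0,0,0,0,0],[-27,25,0,0,0,0,0],[-27,25,0,0,0,0,0],[-27,25,0,0,0,0,0],[-27,25,0,0,0,0,0],[-27,25,0,0,0,0,0],[-27,25,0,0,0,0,0],[-27,25,0,0,0,0,0],[-27,25,0,0,0,0,0]]

```text
time_s: 2.1
eef_pos: [0.3951, 0.2434, 0.311]
eef_rot: [-0.0, 0.752, 0.659, -0.0]
wrist_force: [1.1, 0.6, -0.2]
opening: 0.005
grasp_force: 0.0
```

>>> jog_arm:
  series:
    - [[-27,24,0,0,0,0,0],[-27,24,0,0,0,0,0],[-27,24,0,0,0,0,0],[-27,24,0,0,0,0,0],[-27,24,0,0,0,0,0],[-27,24,0,0,0,0,0],[-27,24,0,0,0,0,0],[-27,24,0,0,0,0,0],[-27,20,0,0,0,0,0],[0,0,0,0,0,0,0]]

```text
time_s: 3.1
eef_pos: [0.5739, -0.0276, 0.3102]
eef_rot: [-0.0, 0.754, 0.657, -0.001]
wrist_force: [0.3, 0.7, 0.1]
opening: 0.002
grasp_force: 0.0
```

```bash
python3 - <<'E'
from h import *
c=shot('wrist','w1'); print(c['xyz'],c['fx'])
P=cloud(c);h=cv2.cvtColor(c['frame'],cv2.COLOR_BGR2HSV);H,Sa=h[...,0].astype(int),h[...,1]
for k,m in (('red',((H<6)|(H>172))&(Sa>130)),('yel',(abs(H-27)<6)&(Sa>110))):
    n,L,st,ce=cv2.connectedComponentsWithStats((m&(P[...,2]<.3)&(P[...,2]>.05)).astype(np.uint8))
    for i in range(1,n):
        if st[i,4]>100:
            q=P[L==i]; print(k,st[i],np.median(q,0).round(4),q.min(0).round(3),q.max(0).round(3))
cv2.imwrite('pics/w1b.png',c['frame'])
E
```

```text
[0.58385654 0.03967575 0.45280263] 277.69272538791665
red [330   0  28  14 228] [0.6677 0.1194 0.1776] [0.661 0.114 0.129] [0.701 0.135 0.183]
red [ 296   54   64   28 1236] [0.6689 0.0748 0.143 ] [0.633 0.058 0.073] [0.7   0.092 0.147]
red [315 177  26  47 739] [ 0.6426 -0.0568  0.179 ] [ 0.633 -0.082  0.123] [ 0.674 -0.032  0.182]
red [289 230  53  21 816] [ 0.6394 -0.1192  0.1426] [ 0.605 -0.142  0.091] [ 0.671 -0.109  0.147]
yel [ 170   34   29  110 2419] [0.5337 0.0649 0.2328] [0.519 0.024 0.225] [0.545 0.101 0.236]
yel [245  87  15  19 115] [0.5844 0.0595 0.0506] [0.572 0.05  0.05 ] [0.592 0.073 0.053]
yel [400 208  42  17 230] [ 0.7801 -0.1211  0.0999] [ 0.76  -0.132  0.098] [ 0.815 -0.115  0.103]
yel [401 233  22  50 275] [ 0.7699 -0.1998  0.1002] [ 0.761 -0.227  0.098] [ 0.792 -0.145  0.102]
yel [ 447  240   65  111 4556] [ 0.8253 -0.1945  0.17  ] [ 0.779 -0.289  0.168] [ 0.864 -0.133  0.172]
```

View pics/w1b.png

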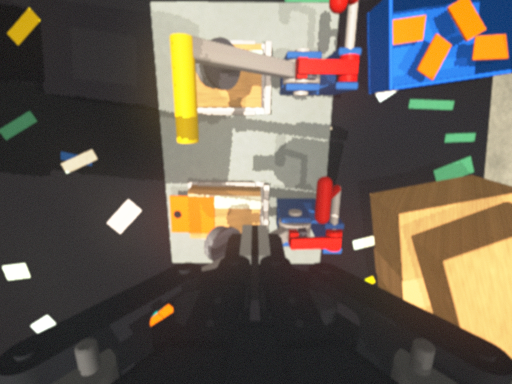

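The wrist view shows catch b's bar at about (325,200), in world (0.642, -0.057, 0.171). That matches the top/side result and the expected offset of -35 mm in press y. I'll move in front of it, go down and push back.

>>> jog_arm:
  series:
    - [[-7,12,0,0,0,0,0],[-7,12,0,0,0,0,0],[-7,12,0,0,0,0,0],[0,0,25,0,0,0,0],[0,0,25,0,0,0,0],[0,0,25,0,0,0,0],[0,0,25,0,0,0,0],[0,0,25,0,0,0,0],[0,0,25,0,0,0,0],[0,0,0,0,0,0,0]]

```text
time_s: 4.15
eef_pos: [0.6036, -0.0485, 0.1572]
eef_rot: [-0.003, 0.752, 0.659, -0.002]
wrist_force: [0.3, 0.5, 0.1]
opening: 0.003
grasp_force: 0.0
```

>>> jog_arm:
  series:
    - [[0,7,0,0,0,0,0],[0,7,0,0,0,0,0],[0,7,0,0,0,0,0],[0,7,0,0,0,0,0],[0,7,0,0,0,0,0],[0,7,0,0,0,0,0],[0,7,0,0,0,0,0],[0,6,0,0,0,0,0],[0,6,0,0,0,0,0],[0,0,0,0,0,0,0]]

```text
time_s: 5.15
eef_pos: [0.6669, -0.0578, 0.1609]
eef_rot: [0.0, 0.752, 0.659, 0.0]
wrist_force: [0.6, 0.3, -0.8]
opening: 0.001
grasp_force: 0.0
```

>>> jog_arm:
  series:
    - [[0,3,0,0,0,0,0],[0,3,0,0,0,0,0],[0,3,0,0,0,0,0],[0,2,0,0,0,0,0],[0,2,0,0,0,0,0],[0,1,0,0,0,0,0],[0,0,0,0,0,0,0],[0,0,0,0,0,0,0],[0,0,0,0,0,0,0],[0,0,0,0,0,0,0]]

```text
time_s: 6.15
eef_pos: [0.6804, -0.0595, 0.1616]
eef_rot: [0.0, 0.752, 0.659, 0.0]
wrist_force: [0.4, 0.4, 0.2]
opening: 0.002
grasp_force: 0.2
```

```bash
python3 - <<'E'
from h import *
c=shot('side','s2');P=cloud(c);h=cv2.cvtColor(c['frame'],cv2.COLOR_BGR2HSV);H,Sa=h[...,0].astype(int),h[...,1]
m=((H<6)|(H>172))&(Sa>130)&(P[...,2]>.1)&(P[...,2]<.25)&(P[...,0]>.5)&(P[...,0]<.75)&(abs(P[...,1])<.2)
n,L,st,ce=cv2.connectedComponentsWithStats(m.astype(np.uint8))
for i in range(1,n):
    if st[i,4]>8: q=P[L==i]; print(st[i],np.median(q,0).round(4),q.min(0).round(3),q.max(0).round(3))
cv2.imwrite('pics/s2c.png',cv2.resize(c['frame'][110:240,212:342],None,fx=4,fy=4,interpolation=cv2.INTER_CUBIC))
E
```

```text
[272 132   9  12  46] [0.6676 0.1335 0.1773] [0.658 0.111 0.127] [0.691 0.165 0.185]
[272 151  15   8  55] [0.6539 0.0739 0.1406] [0.63  0.062 0.125] [0.694 0.086 0.148]
[294 164  12  14  47] [ 0.6908 -0.0692  0.1739] [ 0.666 -0.093  0.132] [ 0.706 -0.051  0.213]
[293 180  11  12  69] [ 0.6559 -0.128   0.1491] [ 0.632 -0.144  0.125] [ 0.671 -0.073  0.186]
```

View pics/s2c.png

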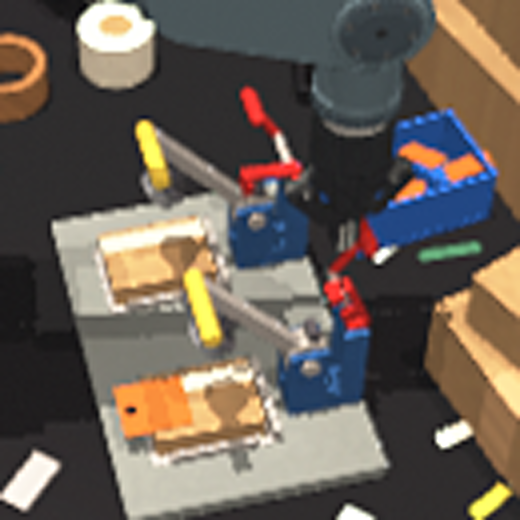

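The side crop shows catch b swung to the back (bar at about (370,240), fingertips in front of it at (348,235)) and its red nose rotated at (345,300). Lever b is still up. There is little force yet, so I'll push a bit farther, to the stop.

>>> jog_arm:
  series:
    - [[0,2,0,0,0,0,0],[0,2,0,0,0,0,0],[0,2,0,0,0,0,0],[0,1,0,0,0,0,0],[0,1,0,0,0,0,0],[0,0,0,0,0,0,0],[0,0,0,0,0,0,0],[0,0,0,0,0,0,0],[0,0,0,0,0,0,0],[0,0,0,0,0,0,0]]

```text
time_s: 7.2
eef_pos: [0.6823, -0.0597, 0.1607]
eef_rot: [-0.005, 0.752, 0.659, -0.005]
wrist_force: [-24.8, 2.4, 12.2]
opening: -0.002
grasp_force: 14.1
```

The catch is on its stop (24.8 N reaction). I'll back off, lift, open and go above grip b.

>>> jog_arm:
  series:
    - [[0,-10,0,0,0,0,0],[0,-20,0,0,0,0,0],[0,0,-40,0,0,0,0],[0,0,-40,0,0,0,0],[0,0,-40,0,0,0,0],[-28,-35,0,0,0,0,60],[-28,-35,0,0,0,0,60],[-28,-36,0,0,0,0,60],[-27,-36,0,0,0,0,60],[0,0,0,0,0,0,60]]

```text
time_s: 8.2
eef_pos: [0.4997, -0.1499, 0.2814]
eef_rot: [0.0, 0.753, 0.658, -0.001]
wrist_force: [0.4, 0.1, 0.3]
opening: 0.705
grasp_force: 0.0
```

```bash
python3 - <<'E'
from h import *
c=shot('wrist','w3');t=shot('top','t3')
yaw=-.132;ex=np.array([np.cos(yaw),np.sin(yaw)]);ey=np.array([-ex[1],ex[0]]);C=np.array([.5598,-.0121])
f=lambda p:(np.dot(p[:2]-C,ex).round(4),np.dot(p[:2]-C,ey).round(4))
print('tcp',f(ctrl.get_obs()['eef_pos']))
for nm,c in (('w',c),('t',t)):
    P=cloud(c);h=cv2.cvtColor(c['frame'],cv2.COLOR_BGR2HSV);H,Sa=h[...,0].astype(int),h[...,1]
    for k,m in (('red',((H<6)|(H>172))&(Sa>130)),('yel',(abs(H-27)<6)&(Sa>110))):
        n,L,st,ce=cv2.connectedComponentsWithStats((m&(P[...,2]<.26)&(P[...,2]>.12)&(P[...,0]<.72)&(abs(P[...,1])<.25)).astype(np.uint8))
        for i in range(1,n):
            if st[i,4]>15: q=P[L==i]; print(nm,k,st[i],np.median(q,0).round(4),'press',f(np.median(q,0)),q.min(0).round(3),q.max(0).round(3))
cv2.imwrite('pics/w3b.png',load('w3')['frame'])
E
```

```text
tcp (np.float64(-0.0384), np.float64(-0.1428))
w red [ 411   26   86   68 2121] [ 0.6948 -0.0647  0.1741] press (np.float64(0.1408), np.float64(-0.0344)) [ 0.666 -0.092  0.128] [ 0.709 -0.041  0.18 ]
w red [394 123  40  29 870] [ 0.6481 -0.1228  0.1765] press (np.float64(0.1021), np.float64(-0.0981)) [ 0.633 -0.137  0.123] [ 0.676 -0.113  0.185]
w yel [ 245  133   25  107 2520] [ 0.5041 -0.1321  0.2327] press (np.float64(-0.0394), np.float64(-0.1263)) [ 0.49  -0.175  0.16 ] [ 0.517 -0.096  0.236]
t red [260 135  13  11  67] [ 0.6966 -0.0659  0.1736] press (np.float64(0.1427), np.float64(-0.0353)) [ 0.671 -0.094  0.136] [ 0.706 -0.046  0.185]
t red [209 139  12   8  42] [0.6696 0.1345 0.1776] press (np.float64(0.0896), np.float64(0.1598)) [0.662 0.114 0.127] [0.699 0.159 0.187]
t red [228 139   7  16  68] [0.6693 0.0727 0.1432] press (np.float64(0.0974), np.float64(0.0985)) [0.633 0.061 0.129] [0.698 0.086 0.153]
t red [278 144   6  10  45] [ 0.6524 -0.1267  0.1738] press (np.float64(0.1069), np.float64(-0.1014)) [ 0.632 -0.14   0.127] [ 0.677 -0.117  0.192]
t yel [223 175  20   7  91] [0.5298 0.0628 0.2319] press (np.float64(-0.0396), np.float64(0.0703)) [0.518 0.024 0.162] [0.547 0.097 0.24 ]
```

View pics/w3b.png

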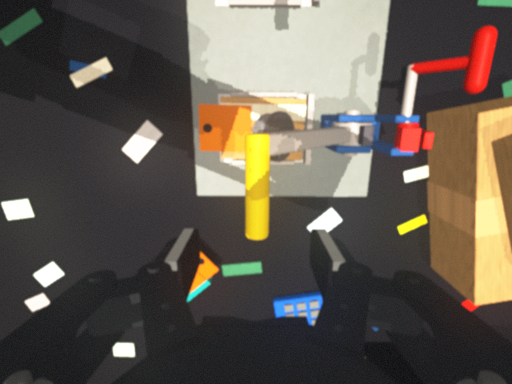

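The wrist view shows the yellow grip (column ≈257) centred between the open fingers (≈183 and 325), and catch b fully back with its lever still up. Now I'll go down 76 mm and close.

>>> jog_arm:
  series:
    - [[0,0,16,0,0,0,60],[0,0,16,0,0,0,60],[0,0,16,0,0,0,60],[0,0,16,0,0,0,60],[0,0,12,0,0,0,60],[0,-1,0,0,0,0,60],[0,0,0,0,0,0,10],[0,0,0,0,0,0,10],[0,0,0,0,0,0,10],[0,0,0,0,0,0,10]]

```text
time_s: 9.3
eef_pos: [0.5018, -0.148, 0.2063]
eef_rot: [0.0, 0.752, 0.659, -0.0]
wrist_force: [-4.4, 1.4, 4.0]
opening: 0.188
grasp_force: 58.4
```

>>> jog_arm:
  series:
    - [[0,0,0,0,0,0,10],[0,0,0,0,0,0,10],[0,0,0,0,0,0,10],[0,0,0,0,0,0,10],[0,0,0,0,0,0,10],[0,0,0,0,0,0,10],[0,0,0,0,0,0,10],[0,0,0,0,0,0,10],[0,0,0,0,0,0,10],[0,0,0,0,0,0,10]]

```text
time_s: 10.3
eef_pos: [0.5018, -0.148, 0.2062]
eef_rot: [0.0, 0.752, 0.659, -0.0]
wrist_force: [-5.1, 0.4, 5.5]
opening: 0.19
grasp_force: 58.5
```

Gripped: opening 0.19 ≈ 16 mm, 58 N. Now I'll follow the 170 mm arc down.

>>> jog_arm:
  series:
    - [[0,-5.7,5,0,0,0,10],[0,-5.5,5.3,0,0,0,10],[0,-5.3,5.5,0,0,0,10],[0,-5,5.8,0,0,0,10],[0,-4.7,6,0,0,0,10],[0,-4.5,6.2,0,0,0,10],[0,-4.2,6.4,0,0,0,10],[0,-3.9,6.6,0,0,0,10],[0,-3.6,6.8,0,0,0,10],[0,-3.3,6.9,0,0,0,10]]

```text
time_s: 11.3
eef_pos: [0.4564, -0.1416, 0.1452]
eef_rot: [-0.0, 0.752, 0.659, 0.0]
wrist_force: [-3.2, 1.5, 5.0]
opening: 0.186
grasp_force: 58.5
```

>>> jog_arm:
  series:
    - [[0,-3,7,0,0,0,10],[0,-2.7,7.2,0,0,0,10],[0,-2.3,7.3,0,0,0,10],[0,-2,7.3,0,0,0,10],[0,-1.7,7.4,0,0,0,10],[0,-1.3,7.5,0,0,0,10],[0,-1,7.6,0,0,0,10],[0,-0.7,7.6,0,0,0,10],[0,-0.2,7.6,0,0,0,10],[0,0,4,0,0,0,10]]

```text
time_s: 12.3
eef_pos: [0.4421, -0.1397, 0.0739]
eef_rot: [-0.0, 0.752, 0.659, 0.0]
wrist_force: [-3.9, 5.1, 12.6]
opening: 0.188
grasp_force: 59.1
```

>>> jog_arm:
  series:
    - [[0,0,2,0,0,0,10],[0,0,1,0,0,0,10],[0,0,1,0,0,0,10],[0,0,0,0,0,0,10],[0,0,0,0,0,0,10],[0,0,0,0,0,0,10],[0,0,0,0,0,0,10],[0,0,0,0,0,0,10],[0,0,0,0,0,0,10],[0,0,0,0,0,0,10]]

```text
time_s: 13.3
eef_pos: [0.4422, -0.1398, 0.071]
eef_rot: [0.0, 0.752, 0.659, 0.0]
wrist_force: [-5.1, 5.7, 15.4]
opening: 0.19
grasp_force: 59.6
```

```bash
python3 - <<'E'
from h import *
c=shot('side','s4');print(ctrl.get_obs()['wrist_force'])
cv2.imwrite('pics/s4c.png',cv2.resize(c['frame'][110:240,212:342],None,fx=4,fy=4,interpolation=cv2.INTER_CUBIC))
E
```

```text
[-4.96806062  5.09690743 16.24382138]
```

View pics/s4c.png

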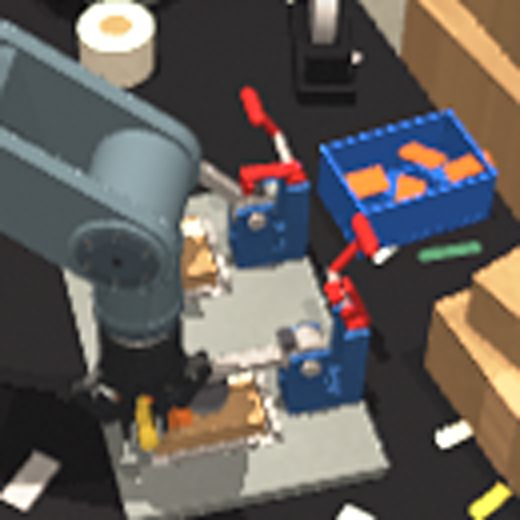

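The side crop shows lever b level with its pad on the carton, catch b back, and station a untouched (catch a leaning forward, lever a up). One more small push will show whether it's on the stop.

>>> jog_arm:
  series:
    - [[0,0,1,0,0,0,10],[0,0,1,0,0,0,10],[0,0,0,0,0,0,10],[0,0,0,0,0,0,10],[0,0,0,0,0,0,10],[0,0,0,0,0,0,10],[0,0,0,0,0,0,10],[0,0,0,0,0,0,10],[0,0,0,0,0,0,10],[0,0,0,0,0,0,10]]

```text
time_s: 14.35
eef_pos: [0.4423, -0.1399, 0.0703]
eef_rot: [0.0, 0.752, 0.659, -0.0]
wrist_force: [-11.5, 8.6, 30.7]
opening: 0.189
grasp_force: 61.3
```

The force rose from 16 to 31 N over 0.7 mm, so the lever is on its stop. Handing in.

```bash
python3 -c "
from bench import ctrl
print(ctrl.hand_in())"
```

```text
the job is handed in; nothing more can be done
None
```

Job handed in at about 14 s, with no verdict returned: the tabbed carton was at station b (right), its catch is flipped back to the stop, its lever is held down at its stop by the yellow grip with the pad on the carton, and station a looked untouched in the last camera view.

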